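# Hold the gauge tote's gate open

### The job

The small pressure gauge in the blue tote is to be taken out by a colleague, so open the tote's gate and hold it for them. Squeeze the red catch fully together first and only then the yellow one, swing the gate by its black handle post past the detent until it stands wide open (at least 70 degrees), and finish while still holding it there, because its spring shuts it. Leave the gauge in the tote and the oil bottle, tape roll and tee fitting close around it alone.

Things in the scene. Friction and masses are not known exactly. Their poses are not given: they have to be found in the camera images.
- tote: Blue open-topped tote, 165 (x) x 230 (y) x 100 mm high, screwed to the bench. Origin on the bench at the middle of its front edge; x points into the tote, away from the gate, y along the gate towards its hinge, z up. Its front is a clear gate in an aluminium frame, 196 mm long. On the rail behind it, 24 mm from the front edge, sit two catches, 50 mm either side of the middle; colours may swap.
- red_grip (a point): Middle between the red catch's two upright thumb tabs, 136 mm over the bench; axes as the tote's. Tabs: 24 mm wide along x, 114 to 148 mm over the bench, 42 mm over their outer faces along y, 20 mm when fully squeezed. They are geared to move in equally and stay where left (2 N friction). Hooks and keepers round and before them reach up to 113 mm: keep fingertips above.
- yellow_grip (a point): The same point of the yellow catch, which is the same but yellow.
- red_catch (a joint): How far each red tab is pushed in: 0 latched, 0.011 m fully squeezed. The gate is free of this catch from about 0.008 m.
- yellow_catch (a joint): The same for the yellow catch.
- handle (a point): Point on the axis of the gate's black upright round handle post, 16 mm in diameter, 130 mm over the bench; the post's top is at 145 mm and it is free down to 97 mm. With the gate shut it stands 50 mm before the middle of the tote's front edge. It moves with the gate.
- gate_hinge (a point): Point on the gate's vertical hinge axis, at the height of the handle point: 18 mm before the tote's front edge and 105 mm to the tote's +y side. The handle post circles it at 110 mm radius.
- gate (a joint): Opening angle of the gate: 0 shut, stop at 1.5 rad. It opens towards tote -x, clockwise seen from above, so the handle goes first to tote -x, then to +y. A spring shuts it: 1 N at the handle near shut, 5 N wide open; the detent, a spring ball in a thin apron plate before the gate, is met at 0.53 rad, passed by 0.65 rad and needs roughly 7 N at the handle.
- gauge: White pressure gauge 85 x 69 x 21 mm lying in the tote; origin under its middle.
- oil: White oil bottle with a red spout, 53 mm in diameter, 150 mm high, on the bench to the left of the tote; origin under its middle.
- ptfe: Roll of sealing tape with a blue flange, 52 mm in diameter, 13 mm high, on the bench to the left; origin under its middle.
- tee: Silver tee pipe fitting 39 x 56 x 19 mm, on the bench to the right of the tote; origin under its middle.

How it is judged:
On the way, in this order (a step that is already met when the one before it is completed fails the run):
1. the red catch is squeezed together while the yellow one is still latched (value of joint red_catch above 0.008 m and value of joint yellow_catch below 0.004 m), for 0.2 s.
2. the yellow catch is squeezed together too (value of joint each of red_catch, yellow_catch above 0.008 m), for 0.2 s.
3. the gate is swung past its detent (value of joint gate above 0.9 rad), for 0.1 s.
At the end, for the whole second after the job is handed in: The gate stands still at 1.2 rad (69 degrees) or more, held there by the fingers (over 1.5 N of contact); both catches are squeezed in by 8 mm or more; the gauge, oil bottle, tape roll and tee fitting are within 20 mm of where they stood (all of step 2 and value of joint gate above 1.2 rad and contact force between the fingers and gate above 1.5 N and velocity of joint gate between -0.1 and 0.1 rad/s and distance of each of gauge, oil, ptfe, tee from where it was at the start of the episode below 0.02 m); the arm keeps its last pose, push and grip.
It fails at once if the yellow catch is moved before the red one is released (value of joint yellow_catch above 0.004 m and value of joint red_catch below 0.006 m).
It fails at once if the gauge or a bystander is pushed about (distance of any of gauge, oil, ptfe, tee from where it was at the start of the episode above 0.02 m).
It also fails if it takes over 56 s, if anything falls off the work surface, if the arm or the gripper's body presses on something with over 40 N, if the wrist force passes 120 N, or if a joint passes its speed limit or range.

### The arm

A 6-joint arm with a two-finger parallel gripper is mounted at the origin on a cart in front of the work surface, level with it; the furniture and walls round the work are solid. World frame = base frame: x ahead of the robot, y to its left, z up, the work surface at z = 0. Lengths are in m, angles in rad, forces in N, time in s.
With the tool pointing down it reaches from about 0.275 to 0.875 m from the base axis. Payload 12.5 kg.
Tool frame: the origin (TCP) lies at the very end of the fingers, on their centre line; the grasp point (between the pads) lies 19 mm behind it; z points along the fingers, y is the line along which they close (so a half turn about z gives the same grasp; the last joint's range is limited). The gripper opens to 85 mm and grips with 20 to 120 N. Pads are 22 mm wide; open, the fingers measure 114 mm over their backs; the gripper's body (76 mm by 85 mm) begins 54 mm behind the grasp point. The pads swing forward as they close: fully open they stand 13 mm farther back than shut.
Start: joints at [-1.373, 0.351, 1.652, -0, 1.139, -0.085], TCP at [0.153, -0.528, 0.198] pointing down, gripper open.
Joint ranges: [-2.75, 2.75], [-0.79, 2.1], [0.01, 2.65], [-1.57, 4.71], [0.07, 3.14], [-2.87, 2.87]. Speed limits (rad/s): [2.22, 2.22, 2.79, 3.14, 3.14, 3.14].

### API

Orientations are given as a 3x3 rotation matrix whose columns are the frame's x, y, z axes.
In Python, from bench import manip gives the robot as it stands. Calls block until the motion is done:
- manip.move_ptp(position, orientation): joint-space move of the TCP to a pose.
- manip.move_l(position, attitude=None, max_speed=0.15): straight line of the TCP; attitude=None keeps the orientation; max_speed is the mean speed in m/s.
- manip.move_j(angles): joint-space move.
- manip.set_gripper(opening, effort=None): opening from 0.0 (shut) to 1.0 (fully open); effort is the grip in N (None keeps the last); returns when the fingers have stopped.
- manip.dwell(seconds).
- manip.inverse_kinematics(position, orientation): joint angles nearest the present ones, or None.
- manip.grab_frame(name): name is "side" or "top" or "wrist"; returns (picture, depth): 420x560x3 uint8, red, green, blue; 420x560 float32, m along the optical axis (not along the pixel's ray), 0 where there is no reading.
- manip.get_calibration(name): a dict with "camera_matrix" (3x3 intrinsics, pixels), "R" (3x3) and "t" (3): a world point X has camera coordinates R X + t. Camera axes: x right, y down, z forward; pixel columns grow to the right and rows downward; lengths in m; the calibration is good to about 2 mm. A picture is of the moment at which its call begins: read the wrist's pose just before it. get_calibration takes no time and is no camera call; for the wrist camera it gives the pose at the moment of the call.
A pose or a line that the arm cannot do raises manip.Unreachable and nothing moves.
- manip.sign_off(): hands the job in; it is judged then, once.
Trained networks look in the newest picture that a camera, given by its name, has taken for a name from the list of things; names that differ only in an ending like _2 or _b are one class to them, and where a whole thing is asked for, a point or a joint stands for the part that bears it (a point fixed in the world has none). Each returns a list of dicts, best first, with "confidence" (0 to 1); they miss things now and then, are a little off and sometimes report something else, mostly with a low value. They report only what shows in the picture. A call takes as long as a camera call.
- manip.look_for(camera, name): "at" ([x, y, z] in m, in world coordinates, good to about 4 mm: the middle of the surface that is visible of it).
Readings, each from a call of its own:
- manip.current_time(): time.
- manip.current_qpos(): joint angles.
- manip.current_joint_vel(): joint speeds.
- manip.current_joint_torque(): joint torques, N m.
- manip.current_ee_pos(): TCP position.
- manip.current_tcp_rot(): TCP orientation.
- manip.current_force(): force on the tool from outside, world axes, zero at the start.
- manip.current_ft_torque(): the same for the moment, N m.
- manip.current_grip_width(): opening from 0.0 (shut) to 1.0 (fully open).
- manip.current_grip_force(): force on a finger pad.
Only numpy, scipy, OpenCV 4.12 (cv2) and the standard library are available. Lean on these libraries where they do the work, as an engineer would, in place of code of your own. Each camera call takes 0.05 s, during which the arm holds its last target. There are 200 camera calls.

## Working session

There is one attempt and no reset: what is moved stays moved. The work goes in short steps, each a Python script; the robot and the scene stay as the last script left them, time stands still between calls to the robot, and variables do not carry over. Pictures are saved under pics/ and viewed, at most 10 in all, crops included, and the job is handed in when it is done.

```bash
mkdir -p pics; python3 - <<'E'
from bench import manip
import cv2,numpy as np
ims=[]
for c in ("top","side"):
    p,d=manip.grab_frame(c); cv2.imwrite(f"pics/{c}0.png",p[:,:,::-1]); np.savez(f"{c}0.npz",p=p,d=d,**manip.get_calibration(c))
    for n in ("tote","red_grip","yellow_grip","handle","gauge","oil","ptfe","tee"):
        print(c,n,[(np.round(r["at"],3).tolist(),round(r["confidence"],2)) for r in manip.look_for(c,n)[:2]])
print(manip.current_time(),manip.current_tcp_rot())
E
```

```text
top tote [([0.684, 0.111, 0.009], 0.67), ([0.6, 0.096, 0.095], 0.25)]
top red_grip [([0.627, 0.142, 0.114], 0.95)]
top yellow_grip [([0.631, 0.048, 0.11], 0.68)]
top handle [([0.694, 0.063, 0.026], 0.64)]
top gauge [([0.696, 0.06, 0.03], 0.78), ([0.629, 0.144, 0.112], 0.37)]
top oil [([0.68, 0.107, 0.008], 0.71), ([0.503, 0.514, 0.018], 0.65)]
top ptfe [([0.506, 0.514, 0.014], 0.57)]
top tee [([0.718, -0.095, 0.016], 0.51)]
side tote [([0.671, 0.082, 0.05], 0.56)]
side red_grip [([0.674, 0.092, 0.051], 0.71), ([0.628, 0.127, 0.113], 0.68)]
side yellow_grip [([0.624, 0.028, 0.113], 0.75)]
side handle [([0.605, 0.087, 0.069], 0.82), ([0.624, 0.163, 0.119], 0.32)]
side gauge [([0.707, 0.057, 0.025], 0.48)]
side oil [([0.67, 0.465, 0.058], 0.78), ([0.599, 0.087, 0.075], 0.42)]
side ptfe [([0.508, 0.512, 0.017], 0.43)]
side tee [([0.709, -0.096, 0.012], 0.64)]
0.9 [[ 9.60286556e-01  2.79015642e-01  3.53680317e-05]
 [ 2.79015641e-01 -9.60286557e-01  9.63477918e-06]
 [ 3.66516995e-05  6.16085123e-07 -9.99999999e-01]]
```

View pics/top0.png

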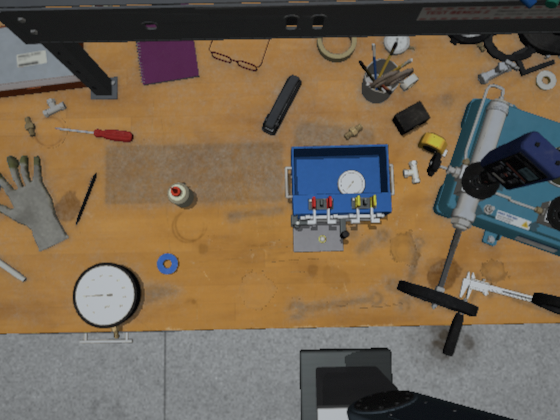

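View pics/side0.png

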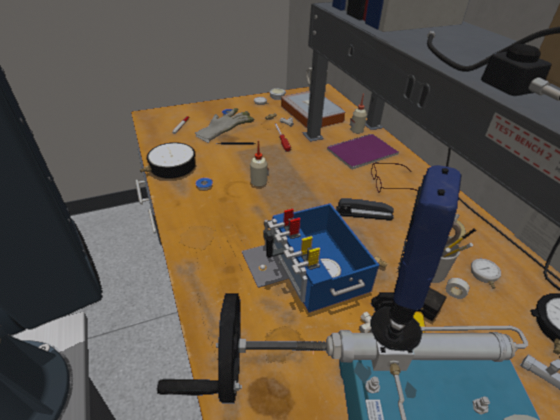

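The top view shows the tote at about (340,180), red tabs at (314/330,203), yellow tabs at (358/374,201) and the handle post at (344,235). It is turned slightly. The side view agrees. Next I'll measure the tabs by colour and depth.

```bash
cat > h.py <<'E'
import numpy as np,cv2
def cloud(p,d,cal):
    K,R,t=(np.array(cal[k]) for k in("camera_matrix","R","t"))
    v,u=np.mgrid[:d.shape[0],:d.shape[1]]
    c=np.stack([(u-K[0,2])/K[0,0]*d,(v-K[1,2])/K[1,1]*d,d],-1)
    return (c-t)@R
def colours(p,X,d,zlo=.12):
    h=cv2.cvtColor(p,cv2.COLOR_RGB2HSV).astype(int); H,S,V=h[...,0],h[...,1],h[...,2]
    roi=(d>0)&(abs(X[...,0]-.62)<.12)&(abs(X[...,1]-.09)<.15)&(X[...,2]<.17)
    return {"red":roi&((H<8)|(H>172))&(S>150)&(X[...,2]>zlo),"yellow":roi&(H>20)&(H<35)&(S>150)&(X[...,2]>zlo),
     "black":roi&(V<60)&(X[...,2]>.10),"blue":roi&(H>100)&(H<130)&(S>120)&(X[...,2]>.085)}
def report(p,d,cal,z=.12):
    X=cloud(p,d,cal)
    for n,m in colours(p,X,d,z).items():
        m=m.astype(np.uint8); k,l,s,c=cv2.connectedComponentsWithStats(m)
        for i in range(1,k):
            if s[i,4]>5:
                q=X[l==i]; print(n,s[i,4],np.round(c[i]),np.round(np.median(q,0),4),"lo",np.round(np.percentile(q,3,0),4),"hi",np.round(np.percentile(q,97,0),4))
E
python3 - <<'E'
import numpy as np; from h import *
for c in("top","side"):
    z=np.load(c+"0.npz"); print(c); report(z["p"],z["d"],z)
E
```

```text
top
red 37 [313. 202.] [0.6325 0.164  0.1454] lo [0.6232 0.1599 0.1282] hi [0.6428 0.1661 0.1511]
red 38 [329. 202.] [0.6323 0.1284 0.1463] lo [0.6237 0.1244 0.1215] hi [0.6436 0.1293 0.1499]
yellow 35 [357. 202.] [0.6327 0.0645 0.141 ] lo [0.6239 0.0617 0.1242] hi [0.6422 0.0663 0.1484]
yellow 36 [373. 201.] [0.6334 0.0285 0.1422] lo [0.6247 0.0261 0.1214] hi [0.6439 0.0297 0.1499]
black 14 [364. 203.] [0.6309 0.0465 0.1094] lo [0.6292 0.0398 0.1003] hi [0.6393 0.0478 0.1264]
black 7 [321. 205.] [0.6293 0.1447 0.1097] lo [0.6287 0.1416 0.1013] hi [0.6314 0.1469 0.1169]
black 45 [344. 234.] [0.5598 0.097  0.1422] lo [0.5545 0.0893 0.1076] hi [0.5665 0.1015 0.1462]
blue 1341 [340. 199.] [0.6429 0.0981 0.0989] lo [ 0.6144 -0.0167  0.0906] hi [0.7214 0.208  0.1036]
blue 33 [364. 210.] [0.6178 0.0437 0.0988] lo [0.6139 0.0322 0.0949] hi [0.6206 0.0531 0.1052]
blue 42 [321. 212.] [0.6164 0.1439 0.0985] lo [0.6134 0.1327 0.0911] hi [0.6203 0.1555 0.1019]
side
red 83 [288. 214.] [0.6293 0.1604 0.1389] lo [0.6197 0.1578 0.1224] hi [0.6404 0.164  0.1493]
red 105 [294. 224.] [0.6298 0.1242 0.1
[... 610 characters left out ...]
 hi [0.6296 0.0596 0.1253]
black 12 [311. 266.] [0.6266 0.0225 0.1036] lo [0.6192 0.0198 0.1021] hi [0.6359 0.0238 0.1047]
blue 97 [307. 211.] [0.7032 0.2048 0.0906] lo [0.6683 0.2024 0.0856] hi [0.7371 0.2073 0.0957]
blue 62 [279. 218.] [0.6204 0.1951 0.1007] lo [0.61   0.18   0.0988] hi [0.6332 0.2043 0.1029]
blue 22 [282. 229.] [0.613  0.1546 0.1   ] lo [0.6087 0.1463 0.0952] hi [0.618  0.1621 0.1026]
blue 177 [296. 241.] [0.6242 0.1055 0.1002] lo [0.6102 0.0795 0.0974] hi [0.6529 0.1306 0.1021]
blue 31 [300. 259.] [0.6133 0.0539 0.0996] lo [0.6095 0.0451 0.0951] hi [0.6187 0.0609 0.1017]
blue 565 [326. 275.] [ 0.6391 -0.0143  0.0988] lo [ 0.6102 -0.0207  0.0861] hi [0.7297 0.0221 0.102 ]
```

```bash
cat >> h.py <<'E'
def Rz(a):  # tool down, yawed by a about world z
    c,s=np.cos(a),np.sin(a); return np.array([[c,s,0],[s,-c,0],[0,0,-1.]])
G=np.array([.631,.145]); Y=np.array([.631,.0455]); HINGE=np.array([.589,.200]); H0=np.array([-.032,-.105])
def handle(th):
    c,s=np.cos(th),np.sin(th); return HINGE+np.array([c*H0[0]+s*H0[1],-s*H0[0]+c*H0[1]])
E
python3 - <<'E'
import numpy as np; from h import *; from bench import manip
z=np.load("top0.npz");z2=np.load("side0.npz")
A=np.concatenate([cloud(a["p"],a["d"],a)[a["d"]>0] for a in(z,z2)])
for x in np.arange(.1,1.0,.1):
    r=[]
    for y in np.arange(-.6,.6,.1):
        q=A[(abs(A[:,0]-x)<.05)&(abs(A[:,1]-y)<.05)]; r.append(round(float(np.percentile(q[:,2],99)),2) if len(q) else None)
    print(round(x,1),r)
for n,p,a in [("s",(.3,-.25,.3),0),("r",(*G,.26),0),("r",(*G,.118),0),("y",(*Y,.118),0)]+[("h",(*handle(t),.118),-t) for t in(0,.5,1,1.35)]:
    for k in(0,np.pi): 
        q=manip.inverse_kinematics(p,Rz(a+k)); print(n,round(k,1),None if q is None else np.round(q,2))
E
```

```text
0.1 [-0.85, -0.85, -0.85, -0.85, -0.75, 0.33, 0.27, 0.03, 0.0, -0.85, -0.85, -0.85]
0.2 [-0.84, -0.85, -0.85, -0.85, -0.76, 0.56, 0.56, 0.36, -0.01, -0.85, -0.85, -0.85]
0.3 [-0.86, -0.85, 0.0, 0.0, 0.12, 0.6, 0.0, 0.0, 0.0, 0.0, 0.0, 0.0]
0.4 [None, -0.0, 0.08, 0.17, 0.2, 0.21, 0.18, 0.0, 0.0, 0.01, 0.0, 0.0]
0.5 [None, 0.0, 0.09, 0.05, 0.13, 0.13, 0.12, 0.01, 0.01, 0.0, 0.0, 0.02]
0.6 [None, None, 0.16, 0.12, 0.46, 0.03, 0.15, 0.15, 0.15, 0.01, 0.01, 0.07]
0.7 [None, None, 0.21, 0.13, 0.47, 0.14, 0.1, 0.1, 0.1, 0.01, 0.01, 0.12]
0.8 [None, 0.0, 0.1, 0.14, 0.14, 0.06, 0.1, 0.1, 0.09, 0.05, 0.01, 0.0]
0.9 [None, 0.02, 0.02, 0.41, 0.46, 0.45, 0.45, 0.45, 0.45, 0.45, 0.45, 0.45]
s 0 [-0.81 -0.05  1.87 -0.    1.32  0.76]
s 3.1 [-0.81 -0.05  1.87 -0.    1.32 -2.38]
r 0 [ 0.15  0.48  1.3  -0.    1.36  1.72]
r 3.1 [ 0.15  0.48  1.3  -0.    1.36 -1.42]
r 0 [ 0.15  0.61  1.45 -0.    1.08  1.72]
r 3.1 [ 0.15  0.61  1.45 -0.    1.08 -1.42]
y 0 [-0.    0.58  1.5  -0.    1.06  1.57]
y 3.1 [-0.    0.58  1.5  -0.    1.06 -1.57]
h 0 [ 0.09  0.47  1.69 -0.    0.98  1.66]
h 3.1 [ 0.09  0.47  1.69 -0.    0.98 -1.48]
h 0 [ 0.15  0.41  1.79 -0.    0.94  2.22]
h 3.1 [ 0.15  0.41  1.79 -0.    0.94 -0.92]
h 0 [ 0.25  0.39  1.83 -0.    0.93  2.82]
h 3.1 [ 0.25  0.39  1.83 -0.    0.93 -0.32]
h 0 None
h 3.1 [ 0.32  0.4   1.8  -0.    0.94  0.1 ]
```

```bash
python3 - <<'E'
import numpy as np; from h import *; from bench import manip
R=Rz(np.pi)
manip.move_ptp([.10,-.38,.32],R); manip.move_ptp([.38,.10,.32],R); manip.move_ptp([.56,.10,.33],R)
cal=manip.get_calibration("wrist"); p,d=manip.grab_frame("wrist"); cv2.imwrite("pics/w1.png",p[:,:,::-1])
report(p,d,cal,.142)
for n in("red_grip","yellow_grip","handle"): print(n,[(np.round(r["at"],3),round(r["confidence"],2)) for r in manip.look_for("wrist",n)[:2]])
print(manip.current_time(),manip.current_ee_pos(),manip.current_grip_width())
E
```

```text
Traceback (most recent call last):
bench.Unreachable: the arm cannot take that pose within its joint ranges
```

```bash
cat > a.py <<'E'
import numpy as np; from h import *; from bench import manip
R=Rz(np.pi)
manip.move_ptp([.10,-.38,.32],Rz(np.pi+.8)); manip.move_ptp([.38,.10,.32],R); manip.move_ptp([.56,.10,.33],R)
cal=manip.get_calibration("wrist"); p,d=manip.grab_frame("wrist"); cv2.imwrite("pics/w1.png",p[:,:,::-1])
report(p,d,cal,.142)
for n in("red_grip","yellow_grip","handle"): print(n,[(np.round(r["at"],3),round(r["confidence"],2)) for r in manip.look_for("wrist",n)[:2]])
print(manip.current_time(),manip.current_ee_pos(),manip.current_grip_width())
E
python3 a.py
```

```text
red 93 [304. 238.] [0.6312 0.1278 0.1478] lo [0.6212 0.1255 0.1458] hi [0.6417 0.1302 0.1494]
red 91 [335. 238.] [0.6316 0.1635 0.1476] lo [0.6207 0.1615 0.1427] hi [0.6422 0.1659 0.1491]
black 242 [276. 171.] [0.5548 0.0959 0.1444] lo [0.5511 0.0889 0.1042] hi [0.5646 0.1017 0.1464]
black 57 [236. 226.] [0.6276 0.0471 0.1195] lo [0.6268 0.042  0.1028] hi [0.6336 0.0496 0.1316]
black 52 [316. 226.] [0.6269 0.1444 0.1146] lo [0.6261 0.1432 0.1027] hi [0.6361 0.1476 0.132 ]
blue 131 [235. 211.] [0.6153 0.0441 0.0998] lo [0.6116 0.0337 0.0982] hi [0.6196 0.0552 0.1015]
blue 1257 [277. 223.] [0.6315 0.0966 0.1002] lo [0.6116 0.0703 0.0983] hi [0.6544 0.1217 0.1017]
blue 153 [317. 210.] [0.6145 0.147  0.1   ] lo [0.6104 0.1356 0.0971] hi [0.6194 0.158  0.1016]
blue 1144 [354. 232.] [0.6367 0.1963 0.0999] lo [0.6115 0.1731 0.0912] hi [0.7279 0.2093 0.1016]
blue 1073 [200. 233.] [ 0.638  -0.0041  0.1   ] lo [ 0.6139 -0.0166  0.0931] hi [0.7266 0.0175 0.1016]
blue 96 [234. 238.] [0.6528 0.0405 0.1001] lo [0.6381 0.0282 0.099 ] hi [0.6565 0.054  0.1249]
blue 102 [318. 238.] [0.6521 0.1481 0.1003] lo [0.6475 0.1365 0.099 ] hi [0.6551 0.1636 0.1016]
red_grip [(array([0.624, 0.142, 0.112]), 0.68), (array([0.702, 0.063, 0.028]), 0.26)]
yellow_grip [(array([0.703, 0.061, 0.027]), 0.73), (array([0.628, 0.048, 0.111]), 0.59)]
handle [(array([0.602, 0.095, 0.092]), 0.74)]
7.3083 [0.55916505 0.10014704 0.33080908] 1.0012323758127928
```

View pics/w1.png

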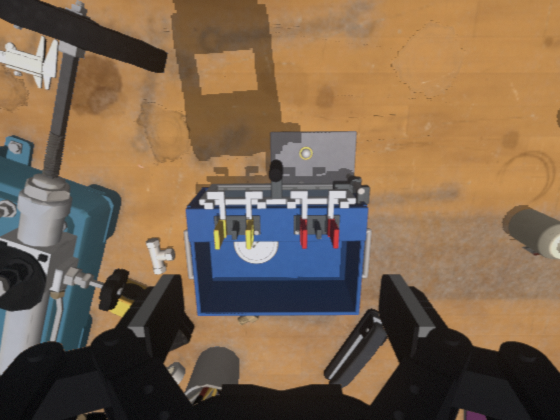

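The wrist view confirms it: red tabs at (304/335,238), yellow at (218/248,235), handle post at (276,171), gauge behind, all untouched. Next I'll squeeze the red catch.

```bash
python3 - <<'E'
import numpy as np; from h import *; from bench import manip
manip.move_ptp([.6315,.1457,.19],Rz(np.pi)); manip.set_gripper(.85)
manip.move_l([.6315,.1457,.119],max_speed=.08); print(manip.current_force())
manip.set_gripper(0,30); manip.dwell(.3)
print(manip.current_grip_width(),manip.current_grip_width()*85,manip.current_grip_force(),manip.current_force())
manip.set_gripper(.85); manip.move_l([.6315,.1457,.20],max_speed=.12)
manip.move_ptp([.57,.10,.30],Rz(np.pi))
cal=manip.get_calibration("wrist"); p,d=manip.grab_frame("wrist"); report(p,d,cal,.142)
print(manip.current_time())
E
```

```text
[ 0.22814308  0.10740811 -0.08432589]
0.0006941978782742996 0.05900681965331546 0.0 [-0.05063815  0.98022505 -0.00267669]
red 102 [306. 240.] [0.6315 0.1276 0.1479] lo [0.6212 0.1255 0.1458] hi [0.6421 0.1299 0.1491]
red 113 [340. 240.] [0.6302 0.1635 0.1479] lo [0.6207 0.1614 0.1437] hi [0.642  0.166  0.1492]
black 281 [275. 167.] [0.5553 0.0957 0.1444] lo [0.5512 0.0892 0.1041] hi [0.5647 0.1016 0.1461]
black 67 [319. 227.] [0.6269 0.1442 0.116 ] lo [0.6259 0.1426 0.1033] hi [0.6354 0.1477 0.1316]
black 73 [232. 228.] [0.6276 0.0477 0.1215] lo [0.6268 0.0436 0.104 ] hi [0.6336 0.0497 0.1332]
blue 1492 [276. 224.] [0.6316 0.0968 0.1002] lo [0.6113 0.0693 0.0984] hi [0.6543 0.1224 0.1016]
blue 199 [320. 210.] [0.6142 0.1467 0.0999] lo [0.6104 0.1353 0.093 ] hi [0.6195 0.1582 0.1014]
blue 158 [232. 211.] [0.6155 0.0442 0.1001] lo [0.6112 0.0334 0.0979] hi [0.6196 0.0552 0.1015]
blue 1208 [359. 227.] [0.6337 0.1943 0.1   ] lo [0.6113 0.1731 0.0921] hi [0.686  0.209  0.1016]
blue 1121 [194. 228.] [ 0.6343 -0.0022  0.1001] lo [ 0.6131 -0.0165  0.0937] hi [0.6821 0.018  0.1016]
blue 107 [230. 240.] [0.6526 0.0404 0.1001] lo [0.648  0.0285 0.0988] hi [0.6566 0.0538 0.1015]
blue 129 [321. 239.] [0.652  0.1473 0.1001] lo [0.6465 0.1364 0.0986] hi [0.6553 0.1637 0.1015]
12.4417
```

```bash
python3 - <<'E'
import numpy as np; from h import *; from bench import manip
manip.move_ptp([.6315,.1457,.19],Rz(np.pi)); print(manip.current_grip_width())
manip.move_l([.6315,.1457,.119],max_speed=.1); print(manip.current_force(),manip.current_ee_pos(),manip.current_tcp_rot().round(2),manip.current_qpos().round(2))
p,d=manip.grab_frame("wrist"); cv2.imwrite("pics/w2.png",p[:,:,::-1])
p,d=manip.grab_frame("side"); cv2.imwrite("pics/s2.png",cv2.resize(p[120:330,180:460,::-1],None,fx=2.5,fy=2.5))
print(manip.current_grip_width(),manip.current_time())
E
```

```text
0.8514802389819479
[-1.01465144  0.73314486 -0.07992892] [0.63193464 0.14572635 0.11981436] [[-1.  0.  0.]
 [ 0.  1.  0.]
 [-0.  0. -1.]] [ 0.15  0.61  1.45 -0.    1.08 -1.42]
0.8507836350748135 14.0
```

View pics/w2.png

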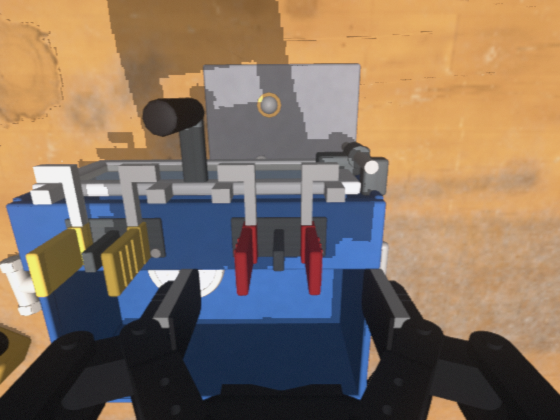

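View pics/s2.png

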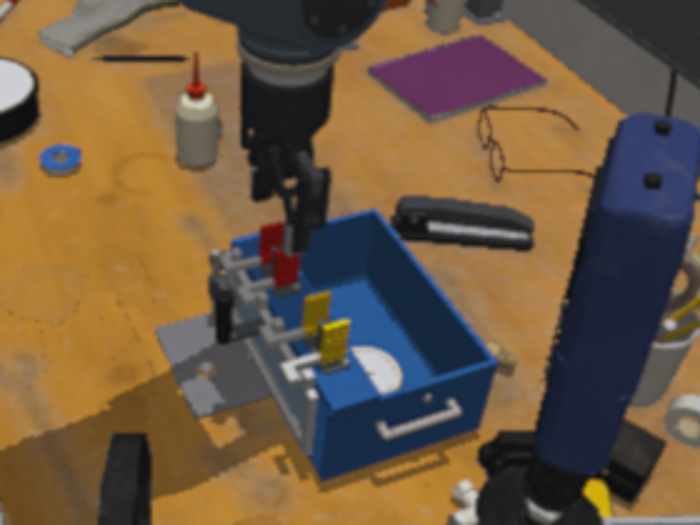

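The wrist view shows the fingertips (about (180,275) and (385,275)) lying beside and behind the red tabs ((245,260), (312,260)). The side view also puts them beyond the tabs. I'll measure where the fingers really are.

```bash
python3 - <<'E'
import numpy as np; from h import *; from bench import manip
for c in("wrist","side"):
    cal=manip.get_calibration(c); p,d=manip.grab_frame(c); X=cloud(p,d,cal)
    K,R,t=(np.array(cal[k]) for k in("camera_matrix","R","t"))
    for P in([.6315,.1457,.119],[.6315,.1457,.138],[.6315,.1457+.036,.130],[.6315,.1457-.036,.130]):
        u=K@(R@np.array(P)+t); print(c,P,(u[:2]/u[2]).round(),u[2].round(3))
    if c=="wrist":
        print("campos",-R.T@t)
        for uv in[(185,280),(170,320),(375,280),(390,320),(245,260),(312,260)]: print(uv,X[uv[1],uv[0]].round(4),p[uv[1],uv[0]])
    else:
        for uv in[(310,195),(300,210),(297,217),(308,215),(285,195)]: print(uv,X[uv[1],uv[0]].round(4),p[uv[1],uv[0]])
    m=(d>0)&(p.max(-1)<75)&(X[...,2]>.112)&(X[...,2]<.19)&(abs(X[...,1]-.146)<.08)&(X[...,0]>.6)
    q=X[m]; print(c,m.sum(),np.percentile(q,[2,50,98],axis=0).round(3).tolist())
E
```

```text
wrist [0.6315, 0.1457, 0.119] [278. 247.] 0.193
wrist [0.6315, 0.1457, 0.138] [277. 263.] 0.175
wrist [0.6315, 0.1817, 0.13] [345. 256.] 0.183
wrist [0.6315, 0.10969999999999999, 0.13] [210. 256.] 0.183
campos [0.54895636 0.14744188 0.2952302 ]
(185, 280) [0.6197 0.1091 0.1748] [80 80 82]
(170, 320) [0.6204 0.1106 0.1994] [43 43 46]
(375, 280) [0.6201 0.1853 0.174 ] [49 48 51]
(390, 320) [0.6212 0.1842 0.1982] [39 37 38]
(245, 260) [0.6245 0.1303 0.1482] [135  41  46]
(312, 260) [0.6244 0.1623 0.1483] [154  46  50]
wrist 3301 [[0.619, 0.099, 0.121], [0.626, 0.146, 0.177], [0.641, 0.196, 0.19]]
side [0.6315, 0.1457, 0.119] [291. 223.] 0.895
side [0.6315, 0.1457, 0.138] [291. 217.] 0.882
side [0.6315, 0.1817, 0.13] [285. 211.] 0.913
side [0.6315, 0.10969999999999999, 0.13] [297. 230.] 0.862
(310, 195) [0.6375 0.0779 0.2512] [28 25 27]
(300, 210) [0.6183 0.0788 0.2169] [23 24 27]
(297, 217) [0.6232 0.1    0.1791] [29 30 32]
(308, 215) [0.7071 0.2059 0.0738] [23 43 70]
(285, 195) [0.6297 0.1832 0.1764] [21 22 23]
side 176 [[0.618, 0.096, 0.119], [0.627, 0.144, 0.176], [0.642, 0.185, 0.189]]
```

```bash
python3 - <<'E'
import numpy as np; from h import *; from bench import manip
def tips():
    for c in("wrist","side"):
        cal=manip.get_calibration(c); p,d=manip.grab_frame(c); X=cloud(p,d,cal)
        e=manip.current_ee_pos()
        m=(d>0)&(p.max(-1)<200)&(X[...,2]>.152)&(abs(X[...,1]-.1457)<.07)&(abs(X[...,0]-.632)<.025)
        for s in(-1,1):
            q=X[m&(s*(X[...,1]-.1457)>0)]
            if len(q): print(c,s,len(q),"zmin",np.percentile(q[:,2],[0,1,3]).round(4),"ee",e.round(4),"y",np.percentile(q[q[:,2]<q[:,2].min()+.01][:,1],[5,95]).round(4))
    return p
tips()
manip.move_l([.6315,.1457,.16],max_speed=.15); manip.set_gripper(0); tips(); print(manip.current_time())
E
```

```text
wrist -1 19411 zmin [0.1612 0.1672 0.1737] ee [0.6317 0.1458 0.1195] y [0.1008 0.1116]
wrist 1 19762 zmin [0.1609 0.1671 0.1735] ee [0.6317 0.1458 0.1195] y [0.1838 0.1941]
side -1 2917 zmin [0.1615 0.1735 0.1904] ee [0.6316 0.1457 0.1193] y [0.0978 0.1084]
side 1 450 zmin [0.1608 0.1638 0.1669] ee [0.6316 0.1457 0.1193] y [0.1815 0.1864]
wrist -1 19250 zmin [0.1967 0.2059 0.2171] ee [0.6315 0.1457 0.16  ] y [0.1352 0.1452]
wrist 1 20719 zmin [0.1969 0.2042 0.2135] ee [0.6315 0.1457 0.16  ] y [0.1465 0.1599]
side -1 3110 zmin [0.1926 0.2063 0.2222] ee [0.6315 0.1457 0.16  ] y [0.1347 0.1421]
side 1 378 zmin [0.1972 0.2061 0.2199] ee [0.6315 0.1457 0.16  ] y [0.1464 0.1532]
15.4083
```

The real fingertips are about 36 mm short of the reported TCP: shut tips measure z≈0.1965 with the TCP at 0.160, and both cameras agree. So I'll correct z by that and retry.

```bash
python3 - <<'E'
import numpy as np; from h import *; from bench import manip
manip.set_gripper(.85)
manip.move_l([.6315,.1457,.085],max_speed=.08); print(manip.current_force(),manip.current_ee_pos())
manip.set_gripper(0,30); manip.dwell(.3)
print(manip.current_grip_width()*85,manip.current_grip_force(),manip.current_force())
manip.set_gripper(.8); manip.move_l([.6315,.1457,.17],max_speed=.15)
manip.move_ptp([.57,.10,.26],Rz(np.pi))
cal=manip.get_calibration("wrist"); p,d=manip.grab_frame("wrist"); report(p,d,cal,.142)
print(manip.current_time())
E
```

```text
[ 0.36936886 -0.29056413 -0.03650084] [0.63185297 0.14576221 0.08558316]
18.25845225316819 30.559169948101044 [-2.4632899  -9.46279596  7.64331962]
red 144 [321. 257.] [0.6305 0.1385 0.148 ] lo [0.6208 0.1364 0.1431] hi [0.6421 0.1411 0.1495]
red 144 [336. 257.] [0.6311 0.1525 0.1478] lo [0.6207 0.1504 0.1437] hi [0.6426 0.1551 0.1493]
black 373 [275. 176.] [0.5548 0.0959 0.1442] lo [0.5511 0.0893 0.1037] hi [0.5643 0.1025 0.1461]
black 98 [227. 243.] [0.6274 0.0477 0.121 ] lo [0.6269 0.0428 0.1034] hi [0.6345 0.0496 0.1333]
black 55 [326. 241.] [0.6264 0.1463 0.1232] lo [0.6237 0.1432 0.1043] hi [0.6272 0.1492 0.1333]
blue 6 [380. 216.] [0.6096 0.2072 0.0934] lo [0.6084 0.2059 0.0925] hi [0.6098 0.2085 0.0941]
blue 6 [232. 217.] [0.6115 0.0488 0.0915] lo [0.6112 0.0462 0.091 ] hi [0.6117 0.0512 0.0924]
blue 2003 [279. 238.] [0.6311 0.0995 0.1001] lo [0.6111 0.0701 0.098 ] hi [0.6546 0.1335 0.1016]
blue 200 [226. 223.] [0.6152 0.0441 0.1   ] lo [0.6111 0.0331 0.0983] hi [0.6198 0.0553 0.1014]
blue 7 [325. 221.] [0.6128 0.1475 0.1006] lo [0.6106 0.1466 0.0991] hi [0.6146 0.1478 0.1012]
blue 1512 [363. 238.] [0.631  0.1903 0.1001] lo [0.6109 0.1614 0.0946] hi [0.6597 0.2086 0.1015]
blue 1281 [184. 240.] [ 0.6332 -0.0021  0.1001] lo [ 0.6129 -0.0164  0.0937] hi [0.6732 0.0178 0.1015]
blue 58 [232. 254.] [0.6507 0.0495 0.1006] lo [0.6372 0.0454 0.0988] hi [0.6544 0.0531 0.1301]
blue 44 [217. 256.] [0.6533 0.0329 0.1003] lo [0.6486 0.0279 0.0989] hi [0.6563 0.0359 0.1018]
19.8583
```

```bash
python3 - <<'E'
import numpy as np; from h import *; from bench import manip
manip.move_ptp([.6315,.0457,.16],Rz(np.pi))
manip.move_l([.6315,.0457,.085],max_speed=.08); print(manip.current_force(),manip.current_ee_pos())
manip.set_gripper(0,30); manip.dwell(.3)
print(manip.current_grip_width()*85,manip.current_grip_force(),manip.current_force())
manip.set_gripper(.8); manip.move_l([.6315,.0457,.17],max_speed=.15)
manip.move_ptp([.52,.10,.26],Rz(np.pi))
cal=manip.get_calibration("wrist"); p,d=manip.grab_frame("wrist"); cv2.imwrite("pics/w3.png",p[:,:,::-1]); report(p,d,cal,.142)
print(manip.current_time())
E
```

```text
[0.69492724 0.46243649 0.48997476] [0.6318828 0.045693  0.0855629]
17.930948758725005 30.440745949745178 [-2.80212453 -9.1737844   7.7197295 ]
red 127 [333. 302.] [0.6298 0.1525 0.1479] lo [0.6205 0.1504 0.1437] hi [0.6426 0.1551 0.1493]
red 120 [319. 303.] [0.6301 0.1385 0.1479] lo [0.6205 0.1363 0.1429] hi [0.6426 0.1412 0.1492]
black 411 [275. 226.] [0.5538 0.0958 0.1404] lo [0.551  0.0887 0.1033] hi [0.564  0.1024 0.146 ]
black 51 [228. 286.] [0.6273 0.0459 0.1232] lo [0.6267 0.0439 0.1069] hi [0.6281 0.0483 0.1337]
black 79 [324. 285.] [0.6265 0.1463 0.1232] lo [0.6208 0.1417 0.1048] hi [0.6298 0.1505 0.135 ]
black 12 [329. 300.] [0.6366 0.1505 0.1332] lo [0.6326 0.1492 0.1287] hi [0.6421 0.1508 0.1343]
blue 8 [376. 258.] [0.6091 0.2072 0.0936] lo [0.6082 0.2054 0.0928] hi [0.6104 0.2082 0.0944]
blue 1827 [276. 279.] [0.6311 0.096  0.1002] lo [0.6111 0.0588 0.0984] hi [0.6545 0.1331 0.1016]
blue 12 [280. 259.] [0.6107 0.1009 0.0933] lo [0.6103 0.0952 0.0926] hi [0.6111 0.1066 0.0941]
blue 662 [352. 275.] [0.62   0.1798 0.1002] lo [0.6105 0.1593 0.0985] hi [0.654  0.2066 0.1015]
blue 197 [180. 269.] [ 0.6181 -0.0103  0.1001] lo [ 0.6122 -0.0169  0.0987] hi [0.6299 0.003  0.1015]
blue 143 [211. 266.] [0.6157 0.025  0.1001] lo [0.6116 0.0154 0.0983] hi [0.6209 0.0336 0.1015]
blue 10 [228. 266.] [0.6144 0.0445 0.1004] lo [0.6121 0.0434 0.0992] hi [0.618  0.0449 0.1051]
blue 8 [323. 266.] [0.6149 0.1474 0.1003] lo [0.6116 0.1472 0.0989] hi [0.6191 0.1476 0.1008]
blue 38 [210. 295.] [0.6528 0.0209 0.1001] lo [0.6485 0.0178 0.0992] hi [0.6563 0.0241 0.101 ]
blue 63 [368. 347.] [0.732  0.2068 0.093 ] lo [0.7218 0.206  0.0858] hi [0.7388 0.2103 0.0949]
24.3
```

View pics/w3.png

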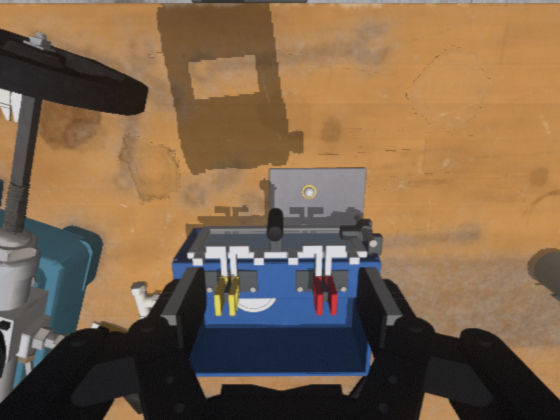

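Both catches are squeezed: yellow tabs at (219/233,295), red at (319/333,302), close together. The handle post is at (275,222). I'll grip it and swing the gate.

```bash
sed -i 's/HINGE=np.array(\[.589,.200\])/HINGE=np.array([.5895,.2007])/' h.py; python3 - <<'E'
import numpy as np; from h import *; from bench import manip
manip.set_gripper(.5); h=handle(0); print(h)
manip.move_ptp([*h,.16],Rz(np.pi)); manip.move_l([*h,.085],max_speed=.08); print(manip.current_force())
manip.set_gripper(0,50); print(manip.current_grip_width()*85,manip.current_grip_force(),manip.current_force())
for t in np.arange(.15,1.37,.15).tolist()+[1.38]:
    manip.move_l([*handle(t),.085],Rz(np.pi-t),max_speed=.08)
    print(round(t,2),manip.current_force().round(1),round(manip.current_grip_width()*85,1),round(float(manip.current_grip_force()),1))
    if np.linalg.norm(manip.current_force())>60: break
p,d=manip.grab_frame("top"); cv2.imwrite("pics/t4.png",cv2.resize(p[130:290,240:440,::-1],None,fx=3,fy=3))
p,d=manip.grab_frame("wrist"); cv2.imwrite("pics/w4.png",p[:,:,::-1])
print(manip.current_time(),manip.current_ee_pos())
E
```

```text
[0.5575 0.0957]
[0.15825294 0.46220868 0.17690754]
14.171563547734007 48.997600078582764 [ -3.25939154 -13.3933231    5.48543907]
0.15 [ -2.5 -11.9   7. ] 14.2 49.1
0.3 [-4.4 -9.3  7.3] 14.4 49.2
0.45 [-3.1 -8.3  6.8] 14.0 49.2
0.6 [-2.3 -8.5  6. ] 14.1 49.3
0.75 [-3.9 -1.5  7. ] 14.5 49.4
0.9 [-1.7 -5.3  6.1] 14.1 49.6
1.05 [ 0.3 -5.9  7.4] 14.3 49.6
1.2 [ 1.4 -6.2  7.9] 14.4 49.6
1.35 [ 3.1 -4.9  6.8] 14.3 49.7
1.38 [ 2.8 -5.2  7. ] 14.4 49.7
30.2 [0.48138351 0.21135302 0.08560439]
```

View pics/w4.png

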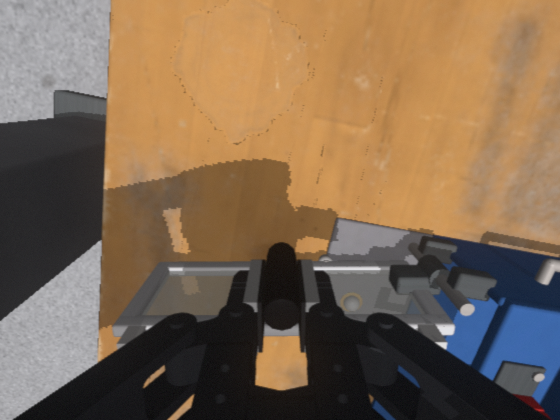

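The wrist view shows the post (282,285) gripped between the fingers and the gate standing roughly square to the tote front. I'll do a last check of the catches, then hand in.

```bash
python3 - <<'E'
import numpy as np; from h import *; from bench import manip
manip.dwell(.5)
for c in("side","top"):
    p,d=manip.grab_frame(c); X=cloud(p,d,manip.get_calibration(c)); C=colours(p,X,d)
    for n in("red","yellow"):
        if C[n].any(): print(c,n,C[n].sum(),np.percentile(X[C[n]][:,1],[3,97]).round(4))
print(manip.current_grip_force(),manip.current_joint_vel().round(3)); print(manip.sign_off())
E
```

```text
side red 155 [0.1329 0.1519]
side yellow 166 [0.0333 0.0519]
top red 68 [0.1355 0.1551]
top yellow 61 [0.0371 0.0551]
49.638081192970276 [ 0.002  0.     0.001 -0.     0.001 -0.001]
the job is handed in; nothing more can be done
None
```

I squeezed the red catch and then the yellow, swung the gate past its detent to about 1.38 rad (79°), and handed in with the gripper still holding the post at about 50 N. Both catches still measured squeezed just before that. The sign-off returned no verdict. I took no final position check of the gauge, oil bottle, tape roll and tee, but the arm kept clear of them.

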